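# Charge the scanner battery packs

## Robot

A 6-joint arm with a two-finger parallel gripper is mounted at the origin on a cart in front of the work surface, level with it; the furniture and walls round the work are solid. World frame = base frame: x ahead of the robot, y to its left, z up, the work surface at z = 0. Lengths are in m, angles in rad, forces in N, time in s.
With the tool pointing down it reaches from about 0.275 to 0.75 m from the base axis. Payload 10.2 kg.
Tool frame: the origin (TCP) lies at the very end of the fingers, on their centre line; the grasp point (between the pads) lies 19 mm behind it; z points along the fingers, y is the line along which they close (so a half turn about z gives the same grasp; the last joint's range is limited). The gripper opens to 88 mm and grips with 3 to 60 N. Pads are 18 mm wide; open, the fingers measure 123 mm over their backs; the gripper's body (75 mm by 187 mm) begins 45 mm behind the grasp point.
Start: joints at [0.938, 0.313, 1.498, -0, 1.331, -0.223], TCP at [0.209, 0.482, 0.239] pointing down, gripper open.
Joint ranges: [-2.94, 2.94], [-0.97, 2.17], [0.19, 2.56], [-1.23, 4.37], [0.02, 3.11], [-2.88, 2.88]. Speed limits (rad/s): [2.39, 2.39, 3.01, 3.14, 3.14, 3.14].

## Interface

Orientations are given as [roll, pitch, yaw] about the fixed x, y, z axes, in that order (R = Rz(yaw) Ry(pitch) Rx(roll)).
In Python, from workcell import robot gives the robot as it stands. Calls block until the motion is done:
- robot.reach(position, orientation): joint-space move of the TCP to a pose.
- robot.movel(position, attitude=None, velocity=0.15, max_force=None): straight line of the TCP; attitude=None keeps the orientation; velocity is the mean speed in m/s. With max_force (N) it stops when the force on the tool has changed by that much, and returns True; else False.
- robot.move_joints(angles): joint-space move.
- robot.open_gripper() and robot.grab(f_grip=None): open the fingers fully, or close them until they stop; f_grip is the grip in N (None keeps the last).
- robot.dwell(seconds).
- robot.solve_ik(position, orientation): joint angles nearest the present ones, or None.
- robot.observe(): the state.
- robot.read_camera(name): name is "side" or "top"; returns (picture, depth): 480x640x3 uint8, red, green, blue; 480x640 float32, m along the optical axis (not along the pixel's ray), 0 where there is no reading.
- robot.camera_params(name): a dict with "fx", "fy", "cx", "cy" (pixels), "view" (4x4, takes a point from world to camera coordinates). Camera axes: x right, y up, looking along -z (the intrinsics and any distortion apply to the point x, -y, -z); pixel columns grow to the right and rows downward; lengths in m; the calibration is good to about 2 mm. A picture is of the moment at which its call begins. camera_params takes no time and is no camera call.
A pose or a line that the arm cannot do raises robot.Unreachable and nothing moves.
- robot.finish_job(): hands the job in; it is judged then, once.
Trained networks look in the newest picture that a camera, given by its name, has taken for a name from the list of things; names that differ only in an ending like _2 or _b are one class to them, and where a whole thing is asked for, a point or a joint stands for the part that bears it (a point fixed in the world has none). Each returns a list of dicts, best first, with "score" (0 to 1); they miss things now and then, are a little off and sometimes report something else, mostly with a low value. They report only what shows in the picture. A call takes as long as a camera call. They do not tell look-alikes from the thing itself.
- robot.search_frame(thing, camera): "centre" ([x, y, z] in m, in world coordinates, good to about 4 mm: the middle of the surface that is visible of it).
- robot.outline_of(thing, camera): "mask" (480x640 bool, what is visible of it).
The state is a dict: "time_s": time; "joint_positions": joint angles; "joint_velocities": joint speeds; "tau": joint torques, N m; "ee_pos": TCP position; "tool_rot": TCP orientation; "wrist_force": force on the tool from outside, world axes, zero at the start; "torque": the same for the moment, N m; "opening": opening from 0.0 (shut) to 1.0 (fully open); "grasp_force": force on a finger pad.
Only numpy, scipy, OpenCV 4.12 (cv2) and the standard library are available. Lean on these libraries where they do the work, as an engineer would, in place of code of your own. Each camera call takes 0.05 s, during which the arm holds its last target. There are 200 camera calls.

## Task

First turn the charger's selector knob to off (the hollow ring), then slide its cover fully open and lay every battery pack that is on the table into a bay of its own, upright and fully down, contact nose towards the back of the charger. With the charger still off, slide the cover fully shut again, and only then turn the knob to the two-dot mark. Leave the label roll and the ink pad where they are.

Things in the scene. Friction and masses are not known exactly. Their poses are not given: they have to be found in the camera images.
- charger: white four-bay battery charger, fixed, 272 mm deep (x), 210 mm wide (y). Origin on the table under the middle of the row of bays; x to its back (away from the robot, yaw up to 0.15 rad), y to its left, z up. Front to back: low panel with the knob (x -132 to -36 mm, top z 22 mm), bays, rear housing (x 50 to 140 mm, top z 55 mm) on which the cover slides
- bay_0 (a point): middle of the floor of the rightmost bay (charger x 0, y -78, z 14 mm), axes as the charger's. Each bay is 72 mm long (x), 36 mm wide (y), 8 mm deep (walls to z 22 mm, 16 mm thick between bays); its back wall has a slot 22 mm wide, 14 mm long in the middle that takes a pack's nose. A pack the wrong way round does not go down
- bay_1 (a point): the same for the next bay, charger y -26 mm
- bay_2 (a point): the same for the next bay, charger y +26 mm
- bay_3 (a point): the same for the leftmost bay, charger y +78 mm
- knob (a joint): angle of the charger's selector knob (rad), growing clockwise seen from above, with a click stop every 0.5 rad: 0 = off (hollow ring mark, leftmost), 0.5 = one dot, 1.0 = two dots, 1.5 = three dots (rightmost); end stops just beyond. Takes at most about 0.1 N m, springs to the nearest click stop when let go; starts at one, two or three dots
- knob_grip (a point): point on the knob's upright axis (charger x -88, y 0 mm), 42 mm above the table, in the black bar grip: 42 mm long, 12 wide, z 30 to 52 mm, on a disc 43 mm across with its top at z 30 mm. Turns with the knob: x runs along the bar to the pointed end with the white line, which points at the chosen mark; at angle 0 that is 0.75 rad anticlockwise of the charger's x
- cover (a joint): position of the sliding grey cover (m): 0 = closed over the bays, 0.088 = fully open, slid along the charger's x to its back. About 2 N of friction; stays where it is left. Plate 108 x 202 x 4 mm, underside 56 mm above the table; closed it reaches from charger x -42 to 66 mm
- cover_handle (a point): middle of the cover's upright black handle bar, 74 mm above the table; the bar is 70 mm long along the charger's y, 10 mm thick along x, 60 to 84 mm above the table. Moves with the cover; closed it is at charger x -30 mm
- pack_0: grey scanner battery pack, block 66 mm long (x), 30 mm wide (y), 36 mm high (z), 120 g, with a black contact nose at its +x end, 16 mm wide, 10 mm long, from 2 to 22 mm above the underside. Origin in the middle of the block's underside, z up. May be absent
- pack_0_nose (a point): tip of the contact nose of pack_0, 43 mm from its origin along its x, 12 mm above its underside
- pack_1: another battery pack like pack_0. May be absent
- pack_1_nose (a point): tip of the contact nose of pack_1, 43 mm from its origin along its x, 12 mm above its underside
- pack_2: another battery pack like pack_0. May be absent
- pack_2_nose (a point): tip of the contact nose of pack_2, 43 mm from its origin along its x, 12 mm above its underside
- pack_3: another battery pack like pack_0. May be absent
- pack_3_nose (a point): tip of the contact nose of pack_3, 43 mm from its origin along its x, 12 mm above its underside
- label_roll: white label roll standing on its flat side, 64 mm across, 38 mm high, origin under its middle; a bystander
- ink_pad: closed black ink pad 65 x 98 x 20 mm, origin under its middle; a bystander
Things that resemble listed ones, but are neither listed nor needed, are in the scene too. What is shaped like the pack_3 but yellow is not meant.

How it is judged:
On the way, in this order (a step that is already met when the one before it is completed fails the run):
1. the knob stands at off (value of joint knob between -0.12 and 0.12 rad), for 0.2 s.
2. the cover is fully open and the charger is off (all of step 1 and value of joint cover above 0.078 m), for 0.2 s.
3. every pack lies in a bay, fully down, nose to the back, and the charger is off (all of step 1 and z of pack_0 in the frame of charger between 0.01 and 0.0175 m and x of pack_0 in the frame of charger between -0.01 and 0.01 m and y of pack_0 in the frame of charger between -0.09 and 0.09 m and x of each of pack_0_nose, pack_1_nose, pack_2_nose, pack_3_nose in the frame of charger above 0.033 m and angle between each of pack_0, pack_1, pack_2, pack_3's own z axis and vertical below 0.1 rad and z of pack_1 in the frame of charger between 0.01 and 0.0175 m and x of pack_1 in the frame of charger between -0.01 and 0.01 m and y of pack_1 in the frame of charger between -0.09 and 0.09 m and z of pack_2 in the frame of charger between 0.01 and 0.0175 m and x of pack_2 in the frame of charger between -0.01 and 0.01 m and y of pack_2 in the frame of charger between -0.09 and 0.09 m and z of pack_3 in the frame of charger between 0.01 and 0.0175 m and x of pack_3 in the frame of charger between -0.01 and 0.01 m and y of pack_3 in the frame of charger between -0.09 and 0.09 m), for 0.2 s.
4. the cover is fully shut over the packs and the charger is off (all of step 3 and value of joint cover below 0.008 m), for 0.2 s.
5. the knob stands at two dots with the cover shut (value of joint knob between 0.88 and 1.12 rad and value of joint cover below 0.008 m), for 0.2 s.
At the end, for the whole second after the job is handed in: Every pack present rests in a bay: underside within 3.5 mm of the bay floor, tilt under 0.1 rad, middle within 10 mm of the bays' middle along the charger's x, nose to the back; the cover is within 8 mm of shut; the knob is within 0.12 rad of the two-dot stop (all of step 5 and z of pack_0 in the frame of charger between 0.01 and 0.0175 m and x of pack_0 in the frame of charger between -0.01 and 0.01 m and y of pack_0 in the frame of charger between -0.09 and 0.09 m and x of each of pack_0_nose, pack_1_nose, pack_2_nose, pack_3_nose in the frame of charger above 0.033 m and angle between each of pack_0, pack_1, pack_2, pack_3's own z axis and vertical below 0.1 rad and z of pack_1 in the frame of charger between 0.01 and 0.0175 m and x of pack_1 in the frame of charger between -0.01 and 0.01 m and y of pack_1 in the frame of charger between -0.09 and 0.09 m and z of pack_2 in the frame of charger between 0.01 and 0.0175 m and x of pack_2 in the frame of charger between -0.01 and 0.01 m and y of pack_2 in the frame of charger between -0.09 and 0.09 m and z of pack_3 in the frame of charger between 0.01 and 0.0175 m and x of pack_3 in the frame of charger between -0.01 and 0.01 m and y of pack_3 in the frame of charger between -0.09 and 0.09 m and linear speed of each of pack_0, pack_1, pack_2, pack_3 below 0.02 m/s); the robot touches nothing.
It fails at once if the label roll or the ink pad is moved more than 4 cm (distance of any of label_roll, ink_pad from where it was at the start of the episode above 0.04 m).
Of pack_0, pack_1, pack_2, pack_3 only 2 to 4 are there at a start; the rules pass over those that are not, and their reading is None.
At some moment in a run one of pack_0, pack_1, pack_2, pack_3 may be knocked a few centimetres aside while the robot is not near it.
Once in a run the grip may slacken for a moment while it holds something.
It also fails if it takes over 210 s, if anything falls off the work surface, if the arm or the gripper's body presses on something with over 40 N, if the wrist force passes 120 N, or if a joint passes its speed limit or range.

## Working session

There is one attempt and no reset: what is moved stays moved. The work goes in short steps, each a Python script; the robot and the scene stay as the last script left them, time stands still between calls to the robot, and variables do not carry over. Pictures are saved under pics/ and viewed, at most 14 in all, crops included, and the job is handed in when it is done.

```bash
ls; mkdir -p pics; python3 - <<'E'
from workcell import robot
import cv2, numpy as np
for n in("top","side"):
    p,d=robot.read_camera(n); cv2.imwrite(f"pics/{n}0.png",p[:,:,::-1]); np.save(f"{n}_d.npy",d)
    c=robot.camera_params(n); print(n,{k:(np.round(v,3).tolist()) for k,v in c.items()})
    for t in("pack_0","knob","cover","charger","cover_handle","knob_grip","label_roll","ink_pad"):
        print(t,[(np.round(r["centre"],3).tolist(),round(r["score"],2)) for r in robot.search_frame(t,n)])
print(robot.observe())
E
```

```text
pics
top {'fx': 620.529, 'fy': 620.529, 'cx': 316.908, 'cy': 244.481, 'view': [[-0.025, -1.0, -0.011, 0.016], [0.999, -0.026, 0.047, -0.587], [-0.047, -0.01, 0.999, -1.68], [0.0, 0.0, 0.0, 1.0]]}
pack_0 [([0.548, -0.394, 0.038], 0.9), ([0.449, -0.21, 0.034], 0.77), ([0.416, -0.096, 0.036], 0.76), ([0.42, -0.335, 0.038], 0.72), ([0.611, -0.304, 0.04], 0.61)]
knob [([0.429, 0.127, 0.031], 0.59)]
cover [([0.53, 0.139, 0.059], 0.64)]
charger [([0.45, -0.21, 0.037], 0.62), ([0.521, 0.137, 0.056], 0.59)]
cover_handle [([0.527, 0.14, 0.059], 0.74), ([0.431, 0.124, 0.03], 0.5)]
knob_grip [([0.425, 0.131, 0.03], 0.62), ([0.528, 0.14, 0.058], 0.56)]
label_roll [([0.756, -0.194, 0.036], 0.58), ([0.45, -0.211, 0.036], 0.22)]
ink_pad [([0.476, 0.359, 0.017], 0.71), ([0.613, -0.299, 0.036], 0.2)]
side {'fx': 534.573, 'fy': 534.573, 'cx': 312.242, 'cy': 243.111, 'view': [[0.999, 0.038, 0.006, -0.595], [-0.037, 0.888, 0.458, 0.021], [0.012, -0.458, 0.889, -1.454], [0.0, 0.0, 0.0, 1.0]]}
pack_0 [([0.611, -0.316, 0.036], 0.89), ([0.552, -0.402, 0.037], 0.78), ([0.453, -0.225, 0.039], 0.64), ([0.417, -
[... 330 characters left out ...]
], 0.69)]
{'time_s': 0.9, 'joint_positions': array([ 9.37619803e-01,  3.12908643e-01,  1.49770989e+00, -2.63659279e-05,
        1.33100202e+00, -2.23410683e-01]), 'joint_velocities': array([-0.0019002 , -0.000318  , -0.00089455,  0.00061192,  0.00087353,
       -0.00135602]), 'tau': array([ 1.82365253e-03, -4.02102435e+01, -2.52417111e+01,  6.96838670e-02,
        3.17988836e-02,  2.01496010e-05]), 'ee_pos': array([0.20917982, 0.48152829, 0.23871203]), 'tool_rot': array([-3.14155978e+00,  1.87953582e-05,  2.73183308e+00]), 'wrist_force': array([-0.36092264, -0.57108403,  0.44196168]), 'torque': array([-0.02950133, -0.00470035,  0.01323949]), 'grasp_force': 0.0, 'opening': 1.0012173155543607}
```

View pics/top0.png

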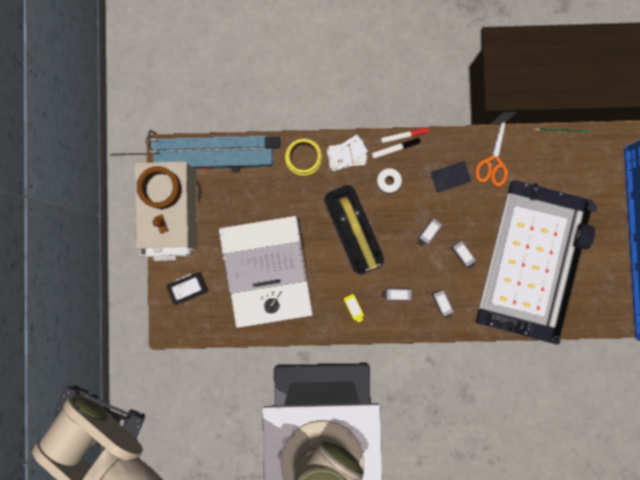

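View pics/side0.png

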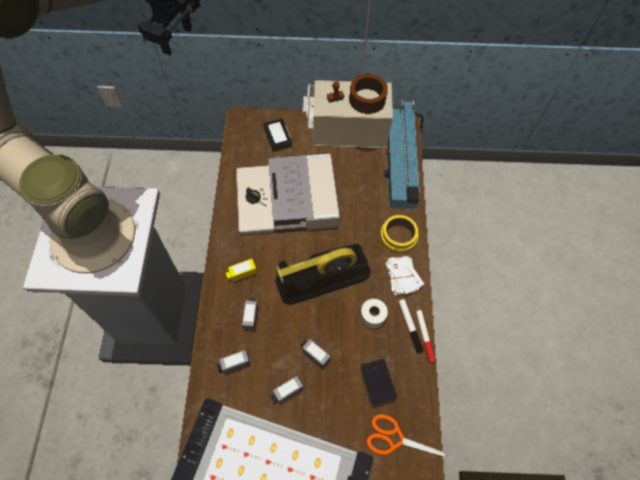

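Candidates at top-image pixels: grey packs at (430,232), (463,254), (398,295) and (443,303). The yellow look-alike at (354,307) is excluded. The knob is at (272,305) and the charger around (265,270). The dark pad at (451,177) and the phone-like pad at (187,288) won't be touched. Next I'll measure and take a close crop.

```bash
cat > h.py <<'E'
from workcell import robot
import cv2, numpy as np
def shot(n):
    "picture and world coordinates of every pixel"
    p,d=robot.read_camera(n); c=robot.camera_params(n)
    v,u=np.mgrid[0:480,0:640]
    cam=np.stack([(u-c["cx"])/c["fx"]*d,-(v-c["cy"])/c["fy"]*d,-d],-1)
    V=np.array(c["view"]); W=(cam-V[:3,3])@V[:3,:3]
    W[d==0]=np.nan
    return p,W
def rect(W,m):
    "minAreaRect of masked points: centre(m), long, short, yaw of long side"
    (cx,cy),(w,h),a=cv2.minAreaRect((W[m][:,:2]*1000).astype(np.float32)); a=np.radians(a)
    if w<h: w,h,a=h,w,a+np.pi/2
    return np.array([cx,cy])/1000,w/1000,h/1000,(a+np.pi/2)%np.pi-np.pi/2
def packs(n,centres=None):
    "pose of each grey pack: x,y,yaw (nose direction) from the slice at its top, nose from the low end"
    p,W=shot(n); out=[]
    if centres is None:
        cs=[r["centre"] for r in robot.search_frame("pack_0",n)]
    else: cs=centres
    for c in cs:
        near=np.hypot(W[...,0]-c[0],W[...,1]-c[1])<.06
        top=near&(abs(W[...,2]-.036)<.008)
        if top.sum()<30: continue
        q=W[top]; mid=np.median(q[:,:2],0)
        top=near&(abs(W[...,2]-.036)<.008)
        ce,l,s,a=rect(W,top)
        col=np.median(p[top],0)
        ax=np.array([np.cos(a),np.sin(a)])
        rel=W[...,:2]-ce; al=rel@ax; ac=rel@np.array([-ax[1],ax[0]])
        g=p.sum(-1)/3.
        e=[np.mean(g[(abs(ac)<.008)&(abs(s_*al-.038)<.005)]) for s_ in(1,-1)]
        if e[1]<e[0]: a+=np.pi
        out.append(dict(c=ce,l=l,s=s,yaw=(a+np.pi)%(2*np.pi)-np.pi,ends=np.round(e),col=col,z=np.median(q[:,2]),n=int(top.sum())))
    return out
E
python3 - <<'E'
from h import *
for n in("top","side"):
    print(n)
    for o in packs(n): print({k:np.round(v,3).tolist() for k,v in o.items()})
    p,W=shot(n)
    x,y,z=W[...,0],W[...,1],W[...,2]
    box=(abs(x-.53)<.2)&(abs(y-.14)<.17)
    for lo,hi in((.012,.07),(.045,.067)):
        m=(box&(z>lo)&(z<hi)).astype(np.uint8); k,L,S,_=cv2.connectedComponentsWithStats(m)
        i=1+np.argmax(S[1:,4]); print(lo,[np.round(t,4) for t in rect(W,L==i)],S[i])
    hb=(abs(x-.43)<.035)&(abs(y-.126)<.035)&(z>.038)&(z<.06)
    print("bar",hb.sum(),[np.round(t,4) for t in rect(W,hb)],np.nanmedian(z[hb]))
    hb=(abs(x-.49)<.04)&(abs(y-.13)<.06)&(z>.070)&(z<.09)
    print("handle",hb.sum(),hb.sum() and [np.round(t,4) for t in rect(W,hb)])
    if n=="top":
        a=cv2.resize(p[210:335,210:320,::-1],None,fx=4,fy=4,interpolation=cv2.INTER_CUBIC)
        b=cv2.resize(p[205:330,385:485,::-1],None,fx=3.5,fy=4,interpolation=cv2.INTER_CUBIC)
        cv2.imwrite("pics/crop1.png",np.hstack([a,b]))
E
```

```text
top
{'c': [0.422, -0.332], 'l': 0.066, 's': 0.032, 'yaw': 0.387, 'ends': [80.0, 82.0], 'col': [195.0, 189.0, 193.0], 'z': 0.036, 'n': 271}
{'c': [0.615, -0.303], 'l': 0.068, 's': 0.03, 'yaw': 2.471, 'ends': [117.0, 63.0], 'col': [193.0, 187.0, 190.0], 'z': 0.036, 'n': 269}
{'c': [0.448, -0.213], 'l': 0.067, 's': 0.027, 'yaw': 1.545, 'ends': [66.0, 122.0], 'col': [200.5, 193.0, 197.5], 'z': 0.036, 'n': 262}
{'c': [0.415, -0.093], 'l': 0.07, 's': 0.029, 'yaw': 0.439, 'ends': [92.0, 149.0], 'col': [226.0, 222.0, 168.0], 'z': 0.037, 'n': 258}
{'c': [0.55, -0.394], 'l': 0.073, 's': 0.032, 'yaw': -2.567, 'ends': [92.0, 72.0], 'col': [187.0, 180.5, 183.5], 'z': 0.036, 'n': 278}
0.012 [array([0.5167, 0.1416]), np.float64(0.2723), np.float64(0.2105), np.float64(0.1385)] [ 219  216   93  112 7748]
0.045 [array([0.5634, 0.1482]), np.float64(0.2105), np.float64(0.1778), np.float64(-1.4323)] [ 219  216   86   78 4827]
bar 69 [array([0.4236, 0.1234]), np.float64(0.041), np.float64(0.0257), np.float64(-0.4971)] 0.05207274426402594
handle 103 [array([0.4898, 0.1367]), np.float64(0.1061), np.float64(
[... 326 characters left out ...]
], 'l': 0.066, 's': 0.032, 'yaw': -0.655, 'ends': [59.0, 66.0], 'col': [192.5, 189.0, 181.5], 'z': 0.036, 'n': 358}
{'c': [0.423, -0.337], 'l': 0.066, 's': 0.033, 'yaw': -2.727, 'ends': [70.0, 53.0], 'col': [191.0, 187.0, 181.0], 'z': 0.036, 'n': 364}
0.012 [array([0.5176, 0.1361]), np.float64(0.2738), np.float64(0.2144), np.float64(0.1217)] [ 237  155  103   79 6705]
0.045 [array([0.5642, 0.1424]), np.float64(0.2121), np.float64(0.1777), np.float64(-1.4341)] [ 269  155   71   68 4029]
bar 84 [array([0.4268, 0.1232]), np.float64(0.0441), np.float64(0.0133), np.float64(-0.6401)] 0.049883393839704394
handle 89 [array([0.4879, 0.1333]), np.float64(0.072), np.float64(0.0098), np.float64(-1.435)]
```

View pics/crop1.png

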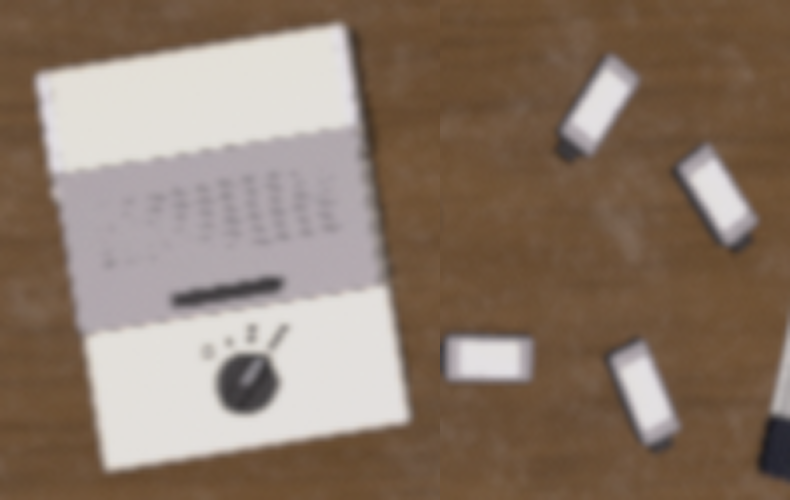

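The crop shows all four grey packs. Their noses point lower-left, lower-right, left (+y) and lower-right. The knob pointer, at crop (250,375), aims at the rightmost mark, three dots, and the cover is closed. Charger pose is about (0.515, 0.138) with yaw 0.137. I'll turn the knob first.

```bash
cat >> h.py <<'E'
CX,CY,CYAW=.515,.138,.137
pi=np.pi
def ch(x,y,z):
    c,s=np.cos(CYAW),np.sin(CYAW); return [CX+c*x-s*y,CY+s*x+c*y,z]
def ori(yaw): return [pi,0,(yaw+pi)%(2*pi)-pi]
def turn(pos,y0,y1,n=6):
    for y in np.linspace(y0,y1,n+1)[1:]: robot.reach(pos,ori(y))
def st():
    o=robot.observe(); print("t",round(o["time_s"],1),"pos",np.round(o["ee_pos"],4),"rot",np.round(o["tool_rot"],2),"op",round(o["opening"],3),"F",np.round(o["wrist_force"],1),"M",np.round(o["torque"],2),"gf",round(o["grasp_force"],1))
E
python3 - <<'E'
from h import *
k=lambda z: ch(-.088,0,z)
robot.reach(k(.14),ori(CYAW-.4)); st(); print(robot.observe()["joint_positions"])
print(robot.movel(k(.034),velocity=.08,max_force=10)); st()
robot.grab(12); st()
turn(k(.034),CYAW-.4,CYAW+.78); st()
robot.grab(3); robot.movel(k(.075),velocity=.06); robot.movel(k(.14)); st()
robot.open_gripper()
E
```

```text
t 3.0 pos [0.4278 0.1264 0.1401] rot [-3.14 -0.   -0.26] op 1.001 F [ 0.4 -0.   0.7] M [0.05 0.13 0.04] gf 0.0
[2.34020006e-02 2.53272934e-01 1.85862972e+00 5.12059913e-05
 1.02935886e+00 1.85570111e+00]
False
t 4.5 pos [0.4281 0.126  0.0344] rot [-3.14 -0.   -0.26] op 0.997 F [ 0.  -0.4  0.5] M [0.01 0.12 0.02] gf 0.0
t 5.7 pos [0.4281 0.1258 0.0341] rot [ 3.14 -0.   -0.26] op 0.138 F [ 0.8 -4.8  0.4] M [-0.79 -0.06  0.1 ] gf 12.0
t 7.6 pos [0.4275 0.1271 0.0341] rot [-3.14 -0.    0.91] op 0.136 F [ 1.2 10.2  3. ] M [ 1.5  -0.01 -0.02] gf 12.0
t 9.2 pos [0.4274 0.1259 0.1392] rot [-3.14  0.    0.92] op 0.005 F [ 0.1 -0.3 -0.6] M [-0.04  0.09 -0.02] gf 0.0
```

```bash
cat >> h.py <<'E'
def knob():
    p,W=shot("side"); x,y,z=W[...,0],W[...,1],W[...,2]; k=ch(-.088,0,0)
    hb=(np.hypot(x-k[0],y-k[1])<.03)&(z>.038)&(z<.06)
    c,l,s,a=rect(W,hb); print("knob",round(CYAW+.75-a,2),np.round([*c,l,s],3),hb.sum()); return p
E
python3 - <<'E'
from h import *
robot.reach([.40,-.13,.25],ori(CYAW)); p=knob()
cv2.imwrite("pics/k1.png",cv2.resize(p[140:240,220:350,::-1],None,fx=4,fy=4))
E
```

```text
knob 0.04 [0.427 0.126 0.045 0.017] 90
```

View pics/k1.png

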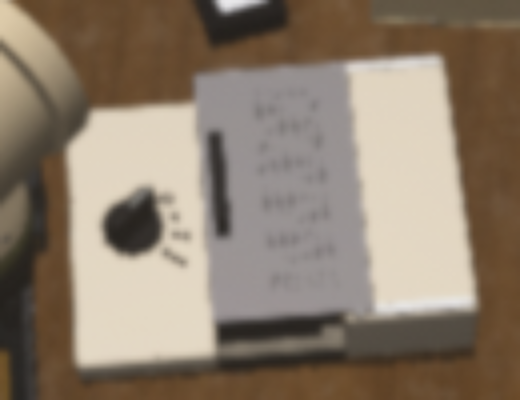

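The knob reads off: the pointer at crop (147,190) aims at the ring. Next, push the cover open.

```bash
python3 - <<'E'
from h import *
robot.reach(ch(-.065,0,.13),ori(CYAW)); robot.grab(10); st()
robot.movel(ch(-.065,0,.068),velocity=.1,max_force=10); st()
print(robot.movel(ch(.052,0,.068),velocity=.06,max_force=14)); st()
robot.movel(ch(.0,0,.075)); robot.movel(ch(0,0,.15)); robot.open_gripper()
robot.reach([.40,-.13,.25],ori(CYAW)); p=knob()
o=packs("top"); 
for q in o: print({k:np.round(v,3).tolist() for k,v in q.items()})
for q in packs("side"): print({k:np.round(v,3).tolist() for k,v in q.items()})
p,W=shot("top"); cv2.imwrite("pics/o1.png",cv2.resize(p[200:340,200:490,::-1],None,fx=2.7,fy=2.7))
pp,W=shot("side"); x,y,z=W[...,0],W[...,1],W[...,2]; h=ch(.058,0,0)
hb=(np.hypot(x-h[0],y-h[1])<.06)&(z>.07)&(z<.09); c,l,s,a=rect(W,hb); print("handle",c,l,s,a, "x in ch",np.dot(c-[CX,CY],[np.cos(CYAW),np.sin(CYAW)]),np.dot(c-[CX,CY],[-np.sin(CYAW),np.cos(CYAW)]))
E
```

```text
t 14.1 pos [0.4506 0.1291 0.13  ] rot [-3.14  0.    0.14] op 0.005 F [-0.1  0.6 -0.8] M [0.   0.16 0.  ] gf 0.0
t 14.8 pos [0.4509 0.1291 0.0684] rot [ 3.14 -0.    0.14] op 0.005 F [0.2 0.1 0.6] M [-0.04  0.12  0.01] gf 0.0
True
t 16.4 pos [0.5559 0.1437 0.0673] rot [-3.14  0.    0.14] op 0.005 F [-1.9  0.   1.4] M [-0.09  0.45  0.08] gf 1.1
knob 0.01 [0.427 0.126 0.044 0.014] 87
{'c': [0.42, -0.332], 'l': 0.07, 's': 0.031, 'yaw': -2.726, 'ends': [81.0, 78.0], 'col': [192.0, 184.0, 188.0], 'z': 0.036, 'n': 279}
{'c': [0.527, -0.421], 'l': 0.093, 's': 0.045, 'yaw': -2.227, 'ends': [121.0, 85.0], 'col': [191.0, 185.0, 188.5], 'z': 0.037, 'n': 270}
{'c': [0.613, -0.302], 'l': 0.075, 's': 0.03, 'yaw': 2.48, 'ends': [137.0, 67.0], 'col': [192.0, 186.0, 189.0], 'z': 0.037, 'n': 266}
{'c': [0.448, -0.214], 'l': 0.066, 's': 0.027, 'yaw': 1.545, 'ends': [44.0, 67.0], 'col': [141.0, 132.0, 125.5], 'z': 0.036, 'n': 260}
{'c': [0.429, -0.086], 'l': 0.04, 's': 0.029, 'yaw': 0.441, 'ends': [77.0, 186.0], 'col': [165.5, 152.0, 89.5], 'z': 0.036, 'n': 130}
{'c': [0.448, -0.218], 'l': 0.066, 's': 0.03, 'yaw': -1.598, 'ends': [45.0, 42.0], 'col': [124.5, 116.0, 103.5], 'z': 0.036, 'n': 318}
{'c': [0.423, -0.336], 'l': 0.066, 's': 0.031, 'yaw': -2.733, 'ends': [70.0, 55.0], 'col': [193.0, 189.0, 184.0], 'z': 0.036, 'n': 365}
{'c': [0.535, -0.416], 'l': 0.066, 's': 0.031, 'yaw': -2.536, 'ends': [73.0, 58.0], 'col': [198.0, 194.0, 188.0], 'z': 0.036, 'n': 397}
{'c': [0.616, -0.308], 'l': 0.066, 's': 0.031, 'yaw': -0.663, 'ends': [59.0, 70.0], 'col': [198.0, 194.0, 188.0], 'z': 0.036, 'n': 351}
handle [0.57074615 0.14396104] 0.07139122772216797 0.010338312149047851 -1.4246290133267632 x in ch 0.0560379335425198 -0.001708164775036323
```

View pics/o1.png

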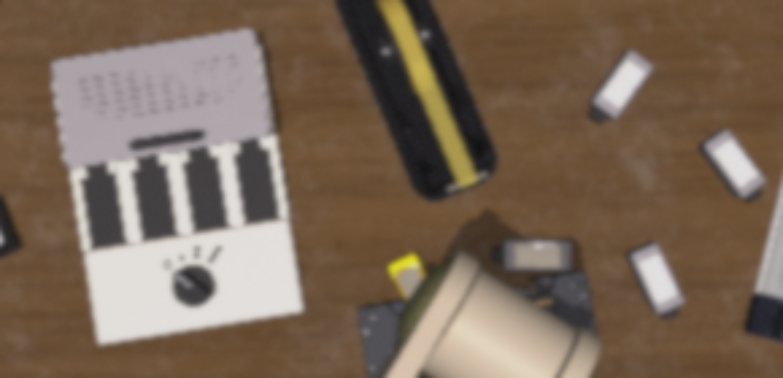

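The cover is open, with the handle at crop (168,140) and four empty bays showing. The right-hand pack was nudged to about (0.53,-0.416). I'll give the cover a firmer push, refine the bay positions and pick the first pack.

```bash
cat >> h.py <<'E'
def grip_yaws(px,py,yaw,bx,by):
    "tool yaw offset 0 or pi which both the pick and the place allow, keeping joint 6 central"
    best=None
    for d in(0,pi):
        a=robot.solve_ik([px,py,.12],ori(yaw+d)); b=robot.solve_ik(ch(bx,by,.13),ori(CYAW+d))
        if a is None or b is None: continue
        m=max(abs(a[5]),abs(b[5])); best=min(best,(m,d)) if best else (m,d)
    print("j6,d",best); return best[1]
def pick(px,py,yaw,bay,zt,shift=(0,0)):
    by=-.078+.052*bay; d=grip_yaws(px,py,yaw,0,by)
    robot.open_gripper(); g=[px+shift[0],py+shift[1]]
    robot.reach([*g,.13],ori(yaw+d))
    print("hit",robot.movel([*g,zt],velocity=.1,max_force=12)); robot.grab(25); st()
    robot.movel([*g,.15],velocity=.12); o=robot.observe()["opening"]; print("held opening",o)
    return d
def over(bay,d,zt,dx=0,dy=0):
    by=-.078+.052*bay
    robot.reach(ch(dx,by+dy,.15),ori(CYAW+d))
    robot.movel(ch(dx,by+dy,.026+zt),velocity=.08)
    h=robot.movel(ch(dx,by+dy,.0135+zt),velocity=.02,max_force=6); st(); return h
E
python3 - <<'E'
from h import *
robot.reach(ch(.02,0,.13),ori(CYAW)); robot.grab(10)
robot.movel(ch(.02,0,.068),velocity=.1,max_force=10)
print(robot.movel(ch(.056,0,.068),velocity=.03,max_force=25)); st()
robot.movel(ch(.0,0,.075)); robot.movel(ch(0,0,.15)); robot.open_gripper()
robot.reach([.30,-.13,.30],ori(CYAW))
c,s=np.cos(CYAW),np.sin(CYAW)
for n in("top","side"):
    p,W=shot(n); r=W[...,:2]-[CX,CY]; z=W[...,2]; u=r@[c,s]; v=r@[-s,c]
    for b in range(4):
        m=(abs(u)<.05)&(abs(v-(-.078+.052*b))<.026)&(z<.0185)
        t=(abs(u)<.031)&m
        print(n,b,m.sum(),"u",np.percentile(u[m],[3,97]).round(3),"v",np.percentile(v[t],[3,97]).round(4),np.median(z[m]).round(4))
    for q in packs(n): print({k:np.round(q[k],3).tolist() for k in("c","l","s","yaw")})
    if n=="top":
        q=(abs(W[...,0]-.555)<.05)&(W[...,1]<-.45)&(W[...,1]>-.52)&(z>.008); print("tablet",np.nanmax(W[...,1][q]),np.nanpercentile(z[q],[5,50,95]))
st()
E
```

```text
True
t 24.4 pos [0.5558 0.1437 0.0674] rot [-3.14  0.01  0.14] op 0.004 F [-2.1 -0.2  1.8] M [-0.1   0.46  0.03] gf 1.0
top 0 389 u [-0.041  0.043] v [-0.1026 -0.0566] 0.0139
top 1 368 u [-0.041  0.043] v [-0.0429 -0.0044] 0.0139
top 2 368 u [-0.041  0.042] v [0.0066 0.0478] 0.0145
top 3 377 u [-0.041  0.042] v [0.059  0.0997] 0.0144
{'c': [0.415, -0.092], 'l': 0.069, 's': 0.029, 'yaw': 0.439}
{'c': [0.419, -0.333], 'l': 0.071, 's': 0.03, 'yaw': -2.731}
{'c': [0.528, -0.423], 'l': 0.094, 's': 0.05, 'yaw': -2.125}
{'c': [0.613, -0.302], 'l': 0.072, 's': 0.031, 'yaw': 2.491}
{'c': [0.448, -0.209], 'l': 0.075, 's': 0.027, 'yaw': 1.549}
tablet -0.4503335705934511 [0.01259407 0.02353555 0.03157154]
side 0 368 u [-0.039  0.043] v [-0.1036 -0.0581] 0.0144
side 1 302 u [-0.039  0.042] v [-0.0413 -0.0054] 0.0145
side 2 291 u [-0.036  0.042] v [0.0114 0.0464] 0.0141
side 3 275 u [-0.038  0.042] v [0.0583 0.0988] 0.0142
{'c': [0.535, -0.416], 'l': 0.066, 's': 0.031, 'yaw': -2.535}
{'c': [0.422, -0.336], 'l': 0.066, 's': 0.032, 'yaw': -2.742}
{'c': [0.616, -0.308], 'l': 0.067, 's': 0.031, 'yaw': -0.653}
{'c': [0.418, -0.097], 'l': 0.066, 's': 0.032, 'yaw': 0.455}
{'c': [0.448, -0.217], 'l': 0.068, 's': 0.03, 'yaw': -1.617}
t 28.6 pos [ 0.3002 -0.1298  0.2998] rot [-3.14  0.    0.14] op 0.998 F [ 0.4 -0.2 -0.1] M [-0.04  0.12  0.01] gf 0.0
```

```bash
sed -i 's/^CX,CY,CYAW=.*/CX,CY,CYAW=.513,.1393,.137/' h.py; python3 - <<'E'
from h import *
d=pick(.448,-.213,1.54,0,.013)
h=over(0,d,.013); print("contact",h)
E
```

```text
j6,d (np.float64(1.3293247414749612), 0)
hit False
t 32.2 pos [ 0.448 -0.213  0.013] rot [3.14 0.   1.54] op 0.337 F [ 0.4  0.8 -0.9] M [-0.05  0.04  0.05] gf 25.0
held opening 0.33708048523084677
t 37.1 pos [0.5243 0.062  0.0338] rot [ 3.14 -0.    0.14] op 0.342 F [2.5 0.8 2.4] M [0.06 0.05 0.02] gf 25.0
contact True
```

```bash
cat >> h.py <<'E'
def search(bay,d,zt,cands):
    by=-.078+.052*bay
    for dx,dy in cands:
        robot.movel(ch(dx,by+dy,.026+zt),velocity=.04); 
        h=robot.movel(ch(dx,by+dy,.0135+zt),velocity=.02,max_force=6); print(dx,dy); st()
        if robot.observe()["ee_pos"][2]-zt<.0165: return True
E
python3 - <<'E'
from h import *
print(search(0,0,.013,[(.002,.0),(.004,0),(.002,.002),(.002,-.002),(-.002,0)]))
E
```

```text
0.002 0.0
t 38.0 pos [0.5254 0.0623 0.0271] rot [-3.14  0.    0.14] op 0.338 F [-0.3 -1.5  4. ] M [-0.07  0.1   0.07] gf 25.0
True
```

```bash
python3 - <<'E'
from h import *
robot.open_gripper(); st()
robot.movel(ch(.002,-.078,.15),velocity=.12)
robot.reach([.30,-.13,.30],ori(CYAW))
for n in("top","side"):
    print(n)
    for q in packs(n): print({k:np.round(q[k],3).tolist() for k in("c","l","s","yaw")})
    p,W=shot(n); b=ch(0,-.078,0); m=(np.hypot(W[...,0]-b[0],W[...,1]-b[1])<.05)&(abs(W[...,2]-.05)<.005)
    r=rect(W,m); q=r[0]-[CX,CY]; print("placed",np.round(q@[[.9906,-.1366],[.1366,.9906]],4),np.round(r[1:],3),np.median(W[m][:,2]))
E
```

```text
t 39.0 pos [0.5251 0.0623 0.0269] rot [-3.14  0.    0.14] op 1.0 F [-0.2  0.4 -0.3] M [-0.04  0.17  0.02] gf 0.0
top
{'c': [0.413, -0.094], 'l': 0.074, 's': 0.029, 'yaw': 0.439}
{'c': [0.517, 0.067], 'l': 0.106, 's': 0.059, 'yaw': 0.118}
{'c': [0.611, -0.301], 'l': 0.076, 's': 0.03, 'yaw': 2.466}
{'c': [0.531, -0.414], 'l': 0.073, 's': 0.032, 'yaw': -2.542}
{'c': [0.421, -0.332], 'l': 0.069, 's': 0.032, 'yaw': -2.73}
{'c': [0.514, 0.14], 'l': 0.117, 's': 0.086, 'yaw': 1.767}
placed [ 0.0069 -0.0751] [0.085 0.03  0.127] 0.050124648976707584
side
{'c': [0.533, -0.417], 'l': 0.07, 's': 0.031, 'yaw': -2.536}
{'c': [0.423, -0.336], 'l': 0.066, 's': 0.031, 'yaw': -2.719}
{'c': [0.616, -0.308], 'l': 0.067, 's': 0.031, 'yaw': -0.653}
{'c': [0.523, 0.061], 'l': 0.113, 's': 0.056, 'yaw': 0.11}
{'c': [0.418, -0.097], 'l': 0.065, 's': 0.034, 'yaw': 0.388}
placed [-0.0032 -0.0798] [0.065 0.034 0.158] 0.05010322751185288
```

```bash
sed -i 's/^CX,CY,CYAW=.*/CX,CY,CYAW=.515,.1396,.137/' h.py; cat >> h.py <<'E'
C9=[(0,0),(-.002,0),(.002,0),(0,.002),(0,-.002),(-.004,0),(.004,0),(-.002,.002),(-.002,-.002),(.002,.002),(.002,-.002)]
E
python3 - <<'E'
from h import *
d=pick(.4215,-.334,-2.728,2,.013)
robot.reach(ch(0,.026,.15),ori(CYAW+d)); ok=search(2,d,.013,C9); print(ok)
if ok: robot.open_gripper(); st(); e=robot.observe()["ee_pos"]; robot.movel([e[0],e[1],.15],velocity=.12)
E
```

```text
j6,d (np.float64(1.6131847407810789), 3.141592653589793)
hit False
t 45.3 pos [ 0.4215 -0.334   0.013 ] rot [ 3.14 -0.    0.41] op 0.334 F [-0.4 -0.8  0.2] M [-0.12  0.1  -0.01] gf 25.0
held opening 0.3406303177708185
0 0
t 51.9 pos [0.5112 0.1653 0.027 ] rot [-3.14 -0.   -3.  ] op 0.341 F [-0.5 -0.2  4. ] M [ 0.04  0.12 -0.01] gf 25.0
True
t 52.9 pos [0.5108 0.1653 0.0266] rot [ 3.14 -0.   -3.  ] op 1.0 F [ 0.5 -0.4 -0.2] M [ 0.  0. -0.] gf 0.0
```

```bash
cat >> h.py <<'E'
def locate(px,py):
    "mean of both cameras' nearest pack (nose from the last known yaw)"
    r=[]
    for n in("top","side"):
        o=packs(n,[(px,py)])[0]; print(n,np.round([*o["c"],o["l"],o["s"],o["yaw"]],3)); r.append(o)
    return r
E
python3 - <<'E'
from h import *
robot.reach([.30,-.05,.30],ori(CYAW))
r=locate(.614,-.305); c=(r[0]["c"]+r[1]["c"])/2
if abs(c[0]-.614)>.006 or abs(c[1]+.305)>.006: raise SystemExit("moved")
zt=.029; d=pick(.614,-.305,2.48,3,zt)
robot.reach(ch(0,.078,.15),ori(CYAW+d)); ok=search(3,d,zt,C9); print(ok)
E
```

```text
top [ 0.614 -0.303  0.07   0.03   2.484]
side [ 0.616 -0.309  0.067  0.031 -0.654]
j6,d (np.float64(1.600889111112985), 3.141592653589793)
hit False
t 60.2 pos [ 0.614 -0.305  0.029] rot [-3.14  0.   -0.66] op 0.336 F [-0.4 -0.4 -1.1] M [0.09 0.14 0.06] gf 25.0
held opening 0.33936681169628313
0 0
t 67.3 pos [0.5044 0.2169 0.0425] rot [-3.14  0.   -3.  ] op 0.008 F [-0.4  0.2 -0.4] M [0.06 0.01 0.03] gf 0.0
True
```

```bash
python3 - <<'E'
from h import *
e=robot.observe()["ee_pos"]; robot.movel([e[0],e[1],.2],velocity=.12); robot.open_gripper(); robot.reach([.30,-.05,.30],ori(CYAW))
p,W=shot("top"); cv2.imwrite("pics/d1.png",cv2.resize(p[160:340,200:490,::-1],None,fx=2.7,fy=2.7,interpolation=cv2.INTER_CUBIC)); knob()
for n in("top","side"):
    robot.read_camera(n); print([np.round(r["centre"],3).tolist() for r in robot.search_frame("pack_0",n)])
st()
E
```

```text
knob 0.02 [0.428 0.124 0.043 0.014] 89
[[0.511, 0.166, 0.05], [0.524, 0.064, 0.047], [0.563, -0.006, 0.037], [0.757, -0.194, 0.035]]
[[0.535, -0.422, 0.036], [0.416, -0.101, 0.038], [0.527, 0.053, 0.05], [0.512, 0.155, 0.053], [0.561, -0.014, 0.037]]
t 72.4 pos [ 0.3001 -0.0499  0.3   ] rot [-3.14  0.    0.14] op 1.003 F [-0.4 -0.6  0.2] M [0.06 0.13 0.05] gf 0.0
```

View pics/d1.png

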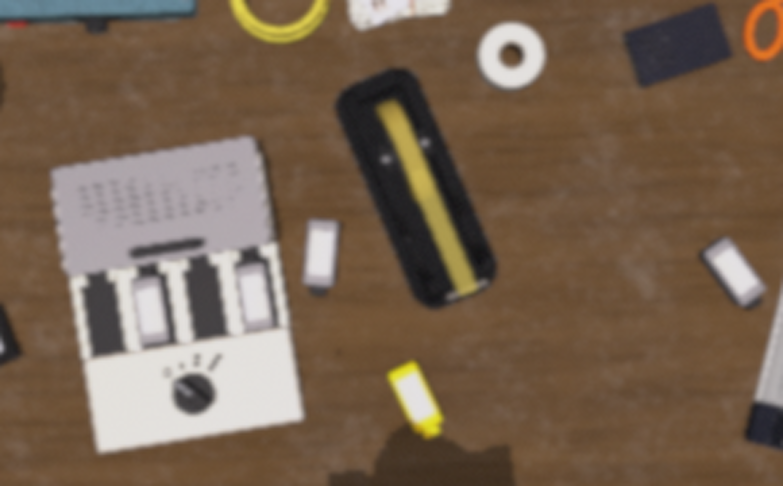

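```bash
python3 - <<'E'
from h import *
r=locate(.562,-.010)
p,W=shot("top"); m=(abs(W[...,0]-.562)<.05)&(W[...,1]<-.055)&(W[...,1]>-.13)&(W[...,2]>.01); print("disp",np.nanmax(W[...,1][m]),np.nanmax(W[...,2][m]))
m=(abs(W[...,0]-.6)<.15)&(W[...,1]<-.055)&(W[...,1]>-.2)&(W[...,2]>.01);print(np.nanmax(W[...,2][m]))
E
```

```text
top [ 0.565  0.016  0.066  0.065 -0.126]
side [ 0.565  0.013  0.07   0.065 -1.669]
disp -0.05712100177783798 0.1354017995209694
0.13741748513768456
```

```bash
cat >> h.py <<'E'
def slab(n,cx,cy,z0,tol=.008,rad=.05,umax=-.108):
    p,W=shot(n); v=(W[...,:2]-[CX,CY])@[-np.sin(CYAW),np.cos(CYAW)]
    m=((np.hypot(W[...,0]-cx,W[...,1]-cy)<rad)&(abs(W[...,2]-z0)<tol)&(v<umax)).astype(np.uint8)
    k,L,S,_=cv2.connectedComponentsWithStats(m); i=1+np.argmax(S[1:,4])
    r=rect(W,L==i); print(n,np.round(r[0],4),np.round(r[1:],3)); return r
E
python3 - <<'E'
from h import *
a=slab("top",.563,-.009,.036); b=slab("side",.563,-.012,.036)
p,W=shot("top")
for y in(-.05,-.06,-.07,-.08,-.09,-.10,-.12):
    m=(abs(W[...,0]-.56)<.055)&(abs(W[...,1]-y)<.005); print(y,np.nanmax(W[...,2][m]).round(3),end=" ")
E
```

```text
top [ 0.5623 -0.0014] [ 0.067  0.03  -0.116]
side [ 0.5636 -0.0058] [ 0.066  0.034 -0.122]
-0.05 0.024 -0.06 0.028 -0.07 0.098 -0.08 0.101 -0.09 0.1 -0.1 0.126 -0.12 0.13
```

```bash
python3 - <<'E'
from h import *
y=3.02-pi/2
robot.reach([.563,-.004,.15],ori(y)); print(robot.observe()["joint_positions"][5])
print(robot.movel([.563,-.004,.027],velocity=.08,max_force=10)); robot.grab(20); st()
robot.movel([.563,-.004,.18],velocity=.12)
robot.reach([.43,-.25,.15],ori(y)); robot.movel([.43,-.25,.05]); print(robot.movel([.43,-.25,.0265],velocity=.03,max_force=5)); st()
robot.open_gripper(); robot.movel([.43,-.25,.15]); robot.reach([.30,-.0,.30],ori(CYAW))
slab("top",.43,-.25,.036); slab("side",.43,-.25,.036)
p,_=shot("top"); cv2.imwrite("pics/d2.png",cv2.resize(p[260:330,370:480,::-1],None,fx=5,fy=5)); st()
E
```

```text
-0.09260302821986238
False
t 76.0 pos [ 0.5631 -0.004   0.0271] rot [3.14 0.   1.45] op 0.746 F [-0.   0.1  0.9] M [-0.03  0.06  0.07] gf 20.0
True
t 80.1 pos [ 0.4298 -0.2498  0.027 ] rot [-3.14 -0.    1.45] op 0.744 F [-1.   0.2  5.5] M [0.05 0.2  0.01] gf 20.0
top [ 0.4272 -0.2464] [ 0.069  0.031 -0.125]
side [ 0.4298 -0.2508] [ 0.066  0.032 -0.118]
t 83.2 pos [ 3.002e-01 -2.000e-04  2.997e-01] rot [-3.14  0.    0.14] op 0.998 F [-0.7  0.9 -0.5] M [ 0.03  0.14 -0.01] gf 0.0
```

View pics/d2.png

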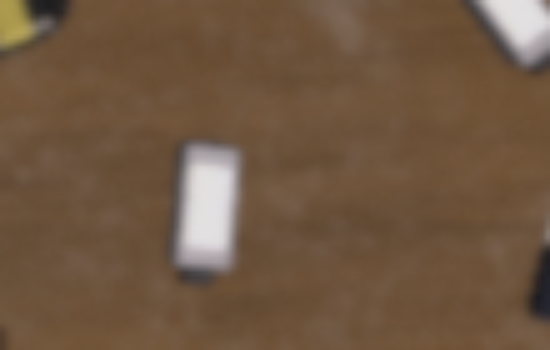

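The pack stands at crop (207,207) with its nose down (-x). I'll pick it by its width for bay 3.

```bash
python3 - <<'E'
from h import *
zt=.029; d=pick(.430,-.250,3.02,3,zt)
robot.reach(ch(0,.078,.15),ori(CYAW+d)); st(); ok=search(3,d,zt,C9); print(ok)
E
```

```text
j6,d (np.float64(1.5151565468029025), 3.141592653589793)
hit False
t 86.8 pos [ 0.43  -0.25   0.029] rot [ 3.14 -0.   -0.12] op 0.34 F [ 0.4  0.4 -0.5] M [-0.    0.18 -0.01] gf 25.0
held opening 0.33204490836547984
t 90.0 pos [0.5045 0.2164 0.1499] rot [-3.14 -0.   -3.01] op 0.334 F [ 0.4  0.3 -1.6] M [ 0.05 -0.03  0.01] gf 25.0
0 0
t 93.1 pos [0.5041 0.2169 0.0429] rot [-3.14 -0.   -3.  ] op 0.33 F [-0.5  0.2  5.9] M [-0.04  0.2   0.01] gf 25.0
True
```

```bash
cat >> h.py <<'E'
def drop(bay,d):
    e=robot.observe()["ee_pos"]
    robot.movel([e[0],e[1],.0515],velocity=.03); robot.open_gripper(); robot.movel([e[0],e[1],.12],velocity=.1)
    robot.grab(10); print("press",robot.movel([e[0],e[1],.0495],velocity=.04,max_force=6)); st()
    robot.movel([e[0],e[1],.15],velocity=.12); robot.open_gripper()
E
python3 - <<'E'
from h import *
drop(3,0); robot.reach([.30,-.0,.30],ori(CYAW))
slab("top",.533,-.416,.036,rad=.045); slab("side",.535,-.418,.036,rad=.045)
p,W=shot("top"); cv2.imwrite("pics/d3.png",cv2.resize(p[200:340,210:320,::-1],None,fx=4,fy=4))
for b in(0,2,3):
    q=ch(0,-.078+.052*b,0); m=(np.hypot(W[...,0]-q[0],W[...,1]-q[1])<.012); print(b,np.nanpercentile(W[...,2][m],[5,50,95]).round(4))
E
```

```text
press True
t 98.3 pos [0.5041 0.2169 0.0504] rot [-3.14 -0.   -3.  ] op 0.005 F [-1.2 -0.5  5.2] M [-0.06  0.17 -0.01] gf 2.6
top [ 0.5304 -0.4143] [0.074 0.032 0.626]
side [ 0.5349 -0.4167] [0.066 0.031 0.599]
0 [0.0432 0.0506 0.0552]
2 [0.0441 0.0507 0.056 ]
3 [0.0446 0.0502 0.0575]
```

View pics/d3.png

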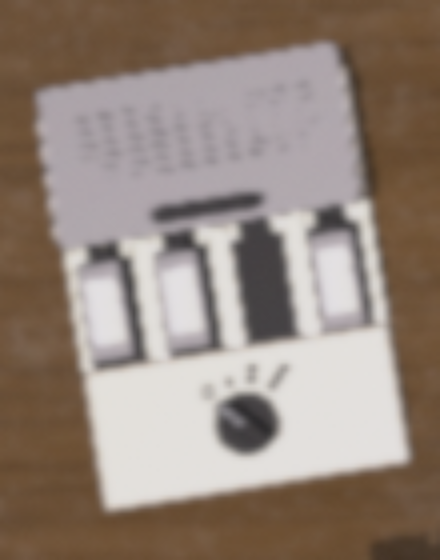

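Bays 0, 2 and 3 are filled: white tops at crop (335,280), (183,298) and (105,310). The last pack goes into bay 1.

```bash
python3 - <<'E'
from h import *
zt=.029; d=pick(.534,-.4165,-2.537,1,zt,shift=(-.005,.007))
robot.reach(ch(0,-.026,.15),ori(CYAW+d)); st()
if .25<robot.observe()["opening"]<.45:
    ok=search(1,d,zt,C9); print(ok)
    if ok and robot.observe()["opening"]>.25:
        drop(1,d)
E
```

```text
j6,d (np.float64(1.7125358275279168), 3.141592653589793)
hit False
t 107.1 pos [ 0.529  -0.4096  0.0291] rot [ 3.14 -0.    0.6 ] op 0.336 F [ 0.2 -1.3  0.1] M [-0.08  0.09 -0.03] gf 25.0
held opening 0.3376475528625752
t 110.1 pos [0.5188 0.1133 0.15  ] rot [-3.14  0.   -3.01] op 0.333 F [-0.2 -0.  -1.1] M [ 0.04 -0.01  0.06] gf 25.0
0 0
t 113.2 pos [0.5184 0.1139 0.043 ] rot [ 3.14 -0.   -3.  ] op 0.335 F [-0.5  0.9  4.6] M [-0.03  0.13  0.02] gf 25.0
True
press True
t 118.4 pos [0.5184 0.1139 0.0504] rot [ 3.14 -0.   -3.  ] op -0.002 F [-0.3 -0.7  5.6] M [ 0.    0.14 -0.01] gf 2.6
```

```bash
python3 - <<'E'
from h import *
robot.reach([.30,-.0,.30],ori(CYAW)); knob()
p,W=shot("top"); cv2.imwrite("pics/d4.png",cv2.resize(p[200:340,210:490,::-1],None,fx=2.8,fy=2.8))
for b in range(4):
    q=ch(0,-.078+.052*b,0); m=(np.hypot(W[...,0]-q[0],W[...,1]-q[1])<.012); print(b,np.nanpercentile(W[...,2][m],[5,50,95]).round(4))
E
```

```text
knob 0.03 [0.427 0.125 0.043 0.015] 89
0 [0.0424 0.05   0.0558]
1 [0.0438 0.0509 0.0566]
2 [0.0432 0.0505 0.0555]
3 [0.0278 0.0505 0.0564]
```

View pics/d4.png

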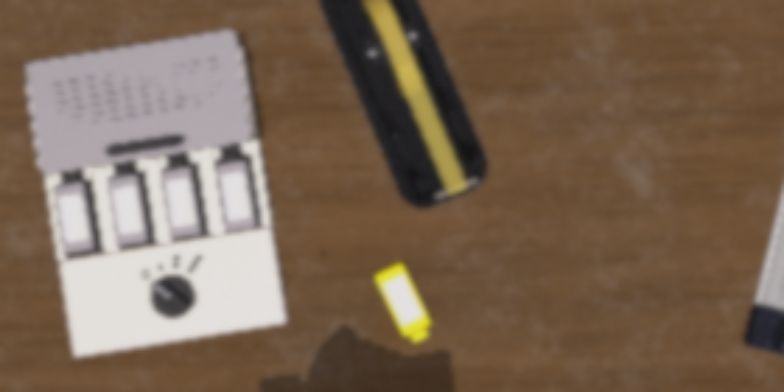

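All four bays are filled, the pack tops sit at z≈0.050 and the knob is still off. Close the cover.

```bash
python3 - <<'E'
from h import *
robot.reach(ch(.088,0,.13),ori(CYAW)); robot.grab(10)
robot.movel(ch(.088,0,.068),velocity=.1,max_force=10); st()
print(robot.movel(ch(-.025,0,.068),velocity=.06,max_force=14)); st()
e=robot.observe()["ee_pos"]; u=np.dot(e[:2]-[CX,CY],[np.cos(CYAW),np.sin(CYAW)]); print("u",u)
robot.movel(ch(.02,0,.07)); robot.movel(ch(.02,0,.15)); robot.open_gripper()
robot.reach([.30,-.13,.30],ori(CYAW)); p=knob()
pp,W=shot("side"); x,y,z=W[...,0],W[...,1],W[...,2]; h=ch(-.03,0,0)
hb=(np.hypot(x-h[0],y-h[1])<.06)&(z>.07)&(z<.09); c,l,s,a=rect(W,hb); print("handle",c,l,s)
E
```

```text
t 126.6 pos [0.6026 0.1516 0.0686] rot [ 3.14 -0.    0.14] op 0.006 F [-0.4 -0.2  0.2] M [ 0.02  0.19 -0.  ] gf 0.0
True
t 128.2 pos [0.4993 0.1374 0.0683] rot [ 3.14 -0.    0.14] op 0.007 F [2.8 1.5 0.4] M [ 0.16 -0.26 -0.03] gf 1.4
u -0.01584585018144099
knob 0.05 [0.426 0.125 0.044 0.016] 91
handle [0.4834726 0.1329023] 0.07067316436767578 0.00999985122680664
```

```bash
python3 - <<'E'
from h import *
k=lambda z: [.4277,.1262,z]
robot.reach(k(.14),ori(CYAW+.4)); print(robot.movel(k(.034),velocity=.08,max_force=10)); robot.grab(12); st()
turn(k(.034),CYAW+.4,CYAW-.26,4); st()
robot.open_gripper(); robot.movel(k(.15)); robot.reach([.30,-.13,.30],ori(CYAW)); p=knob()
pp,W=shot("side"); x,y,z=W[...,0],W[...,1],W[...,2]; h=ch(-.03,0,0)
hb=(np.hypot(x-h[0],y-h[1])<.06)&(z>.07)&(z<.09); c,l,s,a=rect(W,hb); print("handle",c)
cv2.imwrite("pics/e.png",cv2.resize(p[140:300,220:350,::-1],None,fx=4,fy=3.7)); st()
E
```

```text
False
t 136.1 pos [0.4276 0.1266 0.034 ] rot [-3.14 -0.    0.54] op 0.137 F [ 0.4  5.9 -0.1] M [ 0.91  0.11 -0.1 ] gf 12.0
t 137.2 pos [0.4278 0.126  0.034 ] rot [ 3.14 -0.   -0.12] op 0.135 F [ 0.7 -0.9 -3.3] M [-0.21 -0.01  0.  ] gf 12.0
knob 1.11 [0.428 0.123 0.042 0.015] 91
handle [0.48373203 0.13166118]
t 140.7 pos [ 0.3003 -0.1295  0.2995] rot [-3.14  0.    0.14] op 0.998 F [ 0.4  1.4 -0.5] M [0.06 0.15 0.07] gf 0.0
```

View pics/e.png

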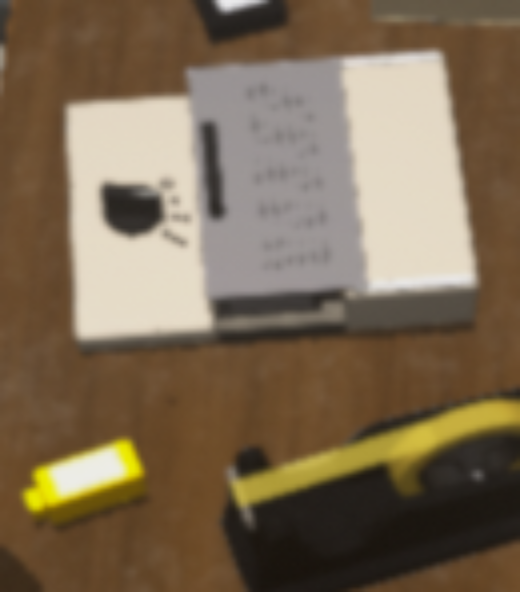

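The cover is shut and the bar points to about (165,215), but the 1.11 reading is noisy. I'll take a few more readings.

```bash
python3 - <<'E'
from h import *
for i in range(4): knob()
p,_=shot("top"); cv2.imwrite("pics/f.png",cv2.resize(p[280:330,245:300,::-1],None,fx=9,fy=9,interpolation=cv2.INTER_CUBIC))
E
```

```text
knob 1.06 [0.427 0.125 0.043 0.015] 89
knob 1.06 [0.427 0.124 0.042 0.016] 96
knob 1.0 [0.427 0.124 0.042 0.014] 93
knob 0.91 [0.427 0.123 0.042 0.017] 93
```

View pics/f.png

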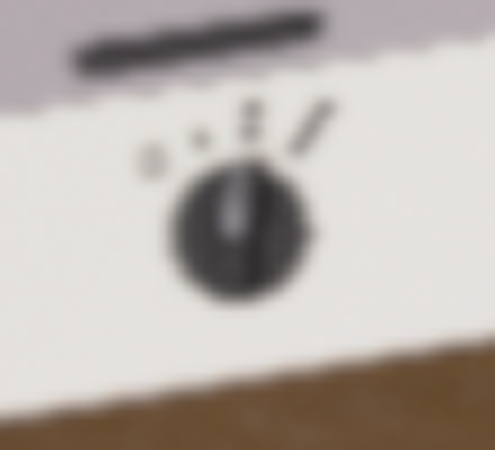

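The pointer at (240,185) aims at the two-dot mark at (250,120), and the readings average about 1.0. Handing in.

```bash
python3 -c "
from workcell import robot
print(robot.finish_job())"
```

```text
the job is handed in; nothing more can be done
None
```

I've handed the job in, but no verdict came back; by the cameras, all four packs are fully down in their own bays with noses to the back, the cover is shut and the knob is at two dots (one pack slipped from the grip on the way and was picked up again).

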